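Lock the vortex mixer's ring head, then press a round flask into it and hold

TASK

Hold the amber flask on the vortex mixer: first turn the mixer's lock collar clockwise (seen from above) by its red lug until the lug stands at the green mark, so that the sprung ring head is locked on before anything is pressed into it; then take the amber round flask by its neck out of its cork ring, set it upright in the mixer's sprung ring and gently push it down as far as the spring lets it go. Finish while still holding the flask, upright and pressed down, and leave the green flask and the other things where they are.

Things in the scene. Friction and masses are not known exactly. Their poses are not given: they have to be found in the camera images.
- mixer: Vortex mixer, fixed: light-grey housing 150 (x) x 135 (y) mm on a dark base, black dial sticking 15 mm out of its front (-x) face, flat round deck 76 mm up. The head stands on the vertical axis through the origin. Origin: on the worktop under the housing's middle; z up. It carries the lock collar and the ring cradle; nothing on it is higher than 122 mm.
- lock_collar (a joint): Turn of the grey knurled lock collar (92 mm across, top 91 mm above the worktop) about the mixer's axis, rad: 0 open (orange mark), grows clockwise from above, 1.05 = green mark (locked), hard stop 1.10. Starts at 0 to 0.35. Stiff (2 to 3 N at the lug), stays where it is left. The lug crosses the mixer's front from its -y side to its +y side.
- lock_lug (a point): Middle of the collar's only lug, a red upright tab, 58 mm from the mixer's axis, 106 mm above the worktop (12 mm below the tab's top). The tab is 10 mm thick along its path (pinch it so), 12 mm wide radially, its top at 118 mm; above the collar's top (91 mm) the air is free inward to 30 mm from the axis. Moves with the collar.
- locked_mark (a point): Point over the green mark on the mixer's deck, 58 mm from the axis, 106 mm above the worktop: lock_lug stands here when locked (joint 1.05). The mark is a green bar 15 x 6 mm on the deck; the open mark, 1.05 rad before it, is orange.
- ring_cradle (a joint): How far the sprung ring cradle is pressed straight down, m: 0 up, 0.014 at its bottom stop. Coil spring of 500 N/m with 5 N preload: it begins to sink at about 4 N of push, is 10 mm down at 9 N and at the stop at 11 N, and springs back when let go. The flask's own weight does not sink it.
- cradle_seat (a point): Where the centre of the flask's bulb lies when seated in the ring cradle: on the mixer's axis, 143 mm above the worktop while the cradle is up; moves down with it. The cradle is a black rubber-coated ring of 8 mm thick bar, 60 mm outside, 44 mm inside, its top 122 mm above the worktop (21 mm below this point). The bulb rests on its inner edge.
- amber_flask: Brown (amber) stoppered round flask, 0.1 to 0.21 kg, 124 mm high: bulb 64 mm across, straight neck and white ribbed stopper 24 mm across from 66 to 124 mm above the origin (stopper above 108 mm, stuck fast). Origin: lowest point of the bulb; z up the neck. Starts upright in a cork ring, origin 10 mm above the worktop. Grip the neck about 88 mm above the origin.
- amber_flask_bulb (a point): Centre of the amber flask's bulb, 32 mm above its lowest point.
- green_flask: Another flask of the same shape and size, dark green with a blue stopper, in the other cork ring. Leave it alone.
- cork_ring_1: Cork flask ring, 82 mm outside, 38 mm inside, 22 mm high, fixed to the worktop; origin on the worktop at its centre. Holds one of the flasks.
- cork_ring_2: A second cork flask ring like cork_ring_1; holds the other flask.
- red_cup: Bystander: screw-top sample cup with a red lid, 60 mm across, 62 mm high; origin under its middle.
- culture_dish: Bystander: small round culture dish with red contents, 59 mm across, 16 mm high; origin under its middle.
- black_marker: Bystander: black marker pen lying along its y, 12 x 135 x 14 mm; origin under its middle.
Things that resemble listed ones, but are neither listed nor needed, are in the scene too. Several things have the shape of the mixer; the one meant has the colours described above.

How it is judged:
On the way, in this order (a step that is already met when the one before it is completed fails the run):
1. the lock collar stands at its green mark while the ring cradle is still up (value of joint lock_collar above 0.97 rad and value of joint ring_cradle below 0.004 m), for 0.2 s.
2. the amber flask is lifted clear of its cork ring, upright, in the fingers (height (world z) of amber_flask above 0.04 m and angle between amber_flask's own z axis and vertical below 0.35 rad and contact force between the fingers and amber_flask above 3 N), for 0.1 s.
3. the flask sits upright in the ring cradle and is held pressed down with it (horizontal distance between amber_flask_bulb and cradle_seat below 0.006 m and distance between amber_flask_bulb and cradle_seat below 0.009 m and angle between amber_flask's own z axis and vertical below 0.2 rad and contact force between amber_flask and mixer above 5 N and contact force between the fingers and amber_flask above 3 N and value of joint ring_cradle above 0.01 m and value of joint lock_collar above 0.97 rad), for 0.5 s.
At the end, for the whole second after the job is handed in: Collar at its green mark (0.97 rad or more); amber bulb in the ring (within 6 mm sideways, 9 mm in all), upright within 0.2 rad, at rest, held by the fingers, pressing over 5 N with the cradle at least 10 mm down, through the last second; bystanders within 30 mm of their places (all of step 3 and linear speed of amber_flask below 0.02 m/s and distance of each of green_flask, red_cup, culture_dish, black_marker from where it was at the start of the episode below 0.03 m); the arm keeps its last pose, push and grip.
It fails at once if the ring cradle is pressed down (over 4 mm) before the collar is locked (value of joint ring_cradle above 0.004 m and value of joint lock_collar below 0.9 rad).
It fails at once if the flask is rammed onto the mixer (over 50 N) (contact force between amber_flask and mixer above 50 N).
It fails at once if the amber flask is tipped over (more than 0.8 rad) (angle between amber_flask's own z axis and vertical above 0.8 rad).
It fails at once if the green flask or another bystander is knocked away (over 50 mm) (distance of any of green_flask, red_cup, culture_dish, black_marker from where it was at the start of the episode above 0.05 m).
It also fails if it takes over 51 s, if anything falls off the work surface, if the arm or the gripper's body presses on something with over 40 N, if the wrist force passes 120 N, or if a joint passes its speed limit or range.

ROBOT

A 6-joint arm with a two-finger parallel gripper is mounted at the origin on a cart in front of the work surface, level with it; the furniture and walls round the work are solid. World frame = base frame: x ahead of the robot, y to its left, z up, the work surface at z = 0. Lengths are in m, angles in rad, forces in N, time in s.
With the tool pointing down it reaches from about 0.275 to 0.85 m from the base axis. Payload 5.2 kg.
Tool frame: the origin (TCP) lies between the finger pads; the fingertips stand 22 mm ahead of it and the grasp point (between the pads) lies 3 mm ahead of it (env.tcp_to_tips is the z of the fingertips in the tool frame, in m); z points along the fingers, y is the line along which they close (so a half turn about z gives the same grasp; the last joint's range is limited). The gripper opens to 85 mm and grips with 20 to 120 N. Pads are 22 mm wide; open, the fingers measure 114 mm over their backs; the gripper's body (76 mm by 85 mm) begins 54 mm behind the grasp point. The pads swing forward as they close: fully open they stand 13 mm farther back than shut.
Start: joints at [0.958, 0.259, 1.535, -0, 1.348, -0.203], TCP at [0.219, 0.504, 0.253] pointing down, gripper open.
Joint ranges: [-3.14, 3.14], [-0.91, 2.08], [0.19, 2.58], [-1.22, 4.36], [0.22, 2.71], [-3.12, 3.12]. Speed limits (rad/s): [2.57, 2.57, 3.14, 3.14, 3.14, 3.14].

INTERFACE

Orientations are given as a rotation vector (axis times angle).
In Python, from plant import env, observe, eyes, close_job, spotter gives the robot as it stands. Calls block until the motion is done:
- env.move_ptp(position, orientation): joint-space move of the TCP to a pose.
- env.move_straight(position, feed=0.15, ori=None): straight line of the TCP; ori=None keeps the orientation; feed is the mean speed in m/s.
- env.move_j(angles): joint-space move.
- env.move_gripper(opening, effort=None): opening from 0.0 (shut) to 1.0 (fully open); effort is the grip in N (None keeps the last); returns when the fingers have stopped.
- env.sleep(seconds).
- env.ik(position, orientation): joint angles nearest the present ones, or None.
- observe(): the state.
- eyes.camera(name): name is "scene" or "top" or "wrist"; returns a dict with "image" (384x512x3 uint8, red, green, blue), "camera_matrix" (3x3 intrinsics, pixels), "R" (3x3) and "t" (3): a world point X has camera coordinates R X + t. Camera axes: x right, y down, z forward; pixel columns grow to the right and rows downward; lengths in m; the calibration is good to about 2 mm. The wrist camera is an equidistant fisheye: a pixel r from the principal point sees the ray r / f radians off the axis. A picture is of the moment at which its call begins. There is no depth.
A pose or a line that the arm cannot do raises env.Unreachable and nothing moves.
- close_job(): hands the job in; it is judged then, once.
Trained networks look in a picture, given as the dict that the camera call returned (one of the last four; its "shot" number tells which), for a name from the list of things; names that differ only in an ending like _2 or _b are one class to them, and where a whole thing is asked for, a point or a joint stands for the part that bears it (a point fixed in the world has none). Each returns a list of dicts, best first, with "confidence" (0 to 1); they miss things now and then, are a little off and sometimes report something else, mostly with a low value. They report only what shows in the picture. A call takes as long as a camera call. They do not tell look-alikes from the thing itself.
- spotter.silhouettes(picture, label): "mask" (384x512 bool, what is visible of it).
- spotter.landmark_of(picture, label): "point" ([x, y, z] in m, in world coordinates, good to about 4 mm: a listed point, or the origin of a listed thing).
The state is a dict: "clock": time; "q": joint angles; "joint_velocities": joint speeds; "effort": joint torques, N m; "ee_pos": TCP position; "tcp_rot": TCP orientation; "ft_force": force on the tool from outside, world axes, zero at the start; "ft_torque": the same for the moment, N m; "opening": opening from 0.0 (shut) to 1.0 (fully open); "grip_force": force on a finger pad.
Only numpy, scipy, OpenCV 4.12 (cv2) and the standard library are available. Lean on these libraries where they do the work, as an engineer would, in place of code of your own. Each camera call takes 0.05 s, during which the arm holds its last target. There are 200 camera calls.

## Working session

There is one attempt and no reset: what is moved stays moved. The work goes in short steps, each a Python script; the robot and the scene stay as the last script left them, time stands still between calls to the robot, and variables do not carry over. Pictures are saved under pics/ and viewed, at most 10 in all, crops included, and the job is handed in when it is done.

```bash
ls; mkdir -p pics; cat > h.py <<'E'
import numpy as np, cv2
from plant import env, observe, eyes, close_job, spotter
def save(p,n): cv2.imwrite('pics/'+n,cv2.cvtColor(p['image'],cv2.COLOR_RGB2BGR))
def proj(p,X): 
    c=p['R']@np.array(X)+p['t']; u=p['camera_matrix']@c; return u[:2]/u[2]
def atz(p,uv,z):
    d=p['R'].T@np.linalg.inv(p['camera_matrix'])@np.array([uv[0],uv[1],1.]); o=-p['R'].T@p['t']; return o+d*(z-o[2])/d[2]
E
python3 - <<'E'
from h import *
np.set_printoptions(precision=3,suppress=True)
ps={n:eyes.camera(n) for n in('scene','top')}
im=np.hstack([ps['scene']['image'],ps['top']['image']])
for n,p in ps.items():
    save(p,n+'0.png'); print(n,-p['R'].T@p['t'])
    for l in ['mixer','lock_lug','locked_mark','cradle_seat','amber_flask','amber_flask_bulb','green_flask','red_cup','culture_dish','black_marker']:
        for r in spotter.landmark_of(p,l)[:4]: print(l,round(r['confidence'],2),np.array(r['point']),proj(p,r['point']))
print(observe())
E
```

```text
pics
scene [-0.206 -0.728  0.954]
mixer 0.84 [ 0.551 -0.195 -0.002] [293.115 251.76 ]
mixer 0.57 [ 0.531  0.348 -0.002] [164.451 178.917]
lock_lug 0.83 [0.486 0.31  0.108] [156.886 162.659]
lock_lug 0.68 [ 0.502 -0.228  0.105] [293.614 239.515]
lock_lug 0.66 [0.447 0.149 0.038] [183.519 206.938]
locked_mark 0.73 [ 0.495 -0.182  0.105] [278.254 232.503]
locked_mark 0.7 [0.479 0.369 0.107] [143.528 156.657]
cradle_seat 0.59 [0.523 0.347 0.141] [157.142 144.701]
cradle_seat 0.51 [ 0.549 -0.195  0.144] [295.153 213.619]
cradle_seat 0.16 [ 0.552 -0.193 -0.001] [292.833 250.967]
amber_flask 0.57 [0.448 0.151 0.011] [184.358 213.141]
amber_flask_bulb 0.45 [0.447 0.15  0.041] [183.112 206.047]
green_flask 0.63 [0.616 0.167 0.011] [219.118 186.028]
red_cup 0.98 [ 0.637 -0.369  0.001] [362.529 264.189]
red_cup 0.6 [ 0.546 -0.391  0.006] [351.247 286.443]
culture_dish 0.7 [ 0.545 -0.388  0.005] [350.246 286.38 ]
culture_dish 0.59 [ 0.55  -0.194  0.144] [295.262 213.205]
black_marker 0.5 [ 0.447 -0.454  0.001] [350.876 325.638]
top [ 0.472 -0.043  1.468]
mixer 0.97 [0.53  0.347 0.   ] [142.212 1
[... 591 characters left out ...]
25  0.105] [298.622 210.141]
red_cup 0.62 [ 0.64  -0.374 -0.002] [335.06  175.056]
red_cup 0.53 [ 0.493 -0.181  0.105] [286.128 212.061]
culture_dish 0.55 [ 0.547 -0.381 -0.   ] [336.612 199.713]
black_marker 0.56 [ 0.443 -0.454  0.001] [355.818 227.951]
{'clock': 1.1, 'q': array([ 0.958,  0.259,  1.535, -0.   ,  1.348, -0.203]), 'joint_velocities': array([ 0.001,  0.   ,  0.   ,  0.   ,  0.   , -0.   ]), 'effort': array([  0.   , -44.593, -29.09 ,  -0.   ,   0.001,   0.   ]), 'ee_pos': array([0.219, 0.504, 0.253]), 'tcp_rot': array([0.639, 3.076, 0.   ]), 'ft_force': array([0.763, 0.121, 0.498]), 'ft_torque': array([ 0.053, -0.006,  0.009]), 'grip_force': 0.0, 'opening': 1.0020655378079142}
```

```bash
python3 - <<'E'
import cv2
s=cv2.imread('pics/scene0.png');t=cv2.imread('pics/top0.png')
cv2.imwrite('pics/a.png',cv2.resize(s[100:384,80:464],(800,592),interpolation=cv2.INTER_CUBIC))
cv2.imwrite('pics/b.png',cv2.resize(t[120:280,90:390],(800,427),interpolation=cv2.INTER_CUBIC))
E
```

```text
(no output)
```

View pics/a.png

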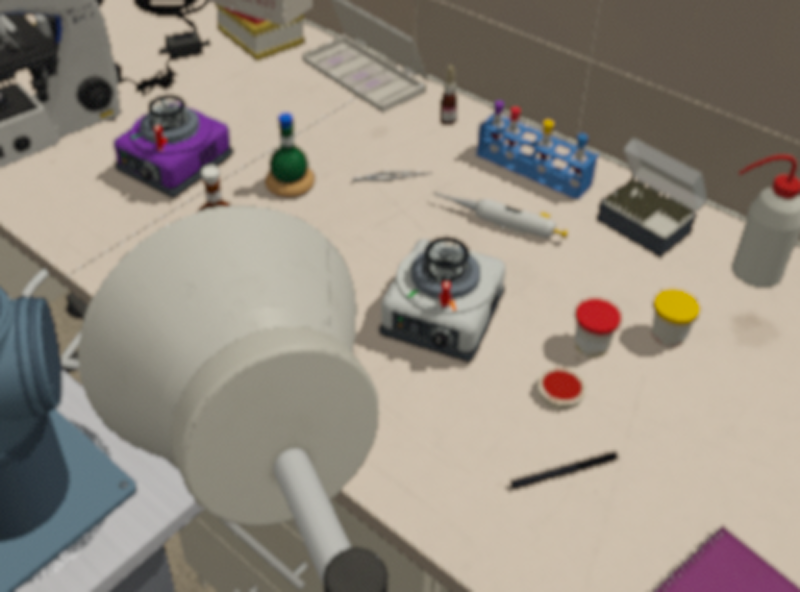

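View pics/b.png

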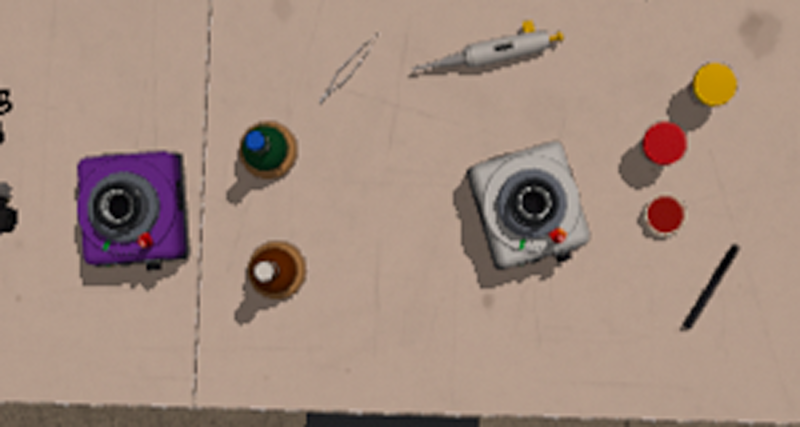

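The light-grey mixer is the one at about (0.55, -0.19), at scene pixel (293, 240); the purple one on the left is a decoy. The amber flask is at (0.449, 0.150). The big beige object in the scene view needs checking before I move.

View pics/top0.png

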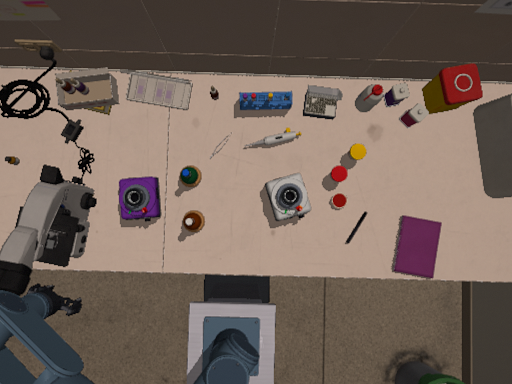

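View pics/scene0.png

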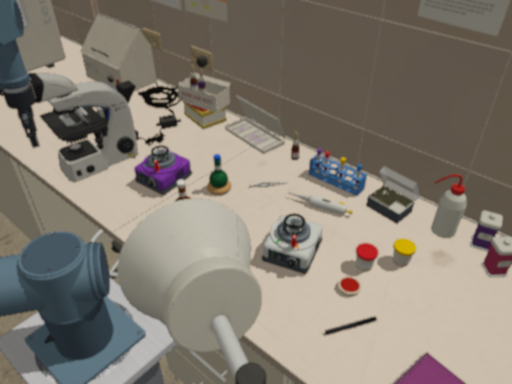

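The top view shows the amber flask (192, 221), green flask (189, 176) and grey mixer (287, 197). The beige lamp is near the scene camera and well away from the work area, so the path is clear. Next I refine the positions with wrist views.

```bash
cat >> h.py <<'E'
from scipy.spatial.transform import Rotation as Ro
np.set_printoptions(precision=4,suppress=True)
def down(yaw):  # tool z down, closing line (tool y) at angle yaw+90deg
    return (Ro.from_euler('z',yaw)*Ro.from_euler('x',np.pi)).as_rotvec()
def best(R,names,near):
    for l in names:
        for r in spotter.landmark_of(R,l)[:4]:
            if np.linalg.norm(np.array(r['point'])[:2]-near)<.09: print(l,round(r['confidence'],2),np.array(r['point']))
E
python3 - <<'E'
from h import *
s=observe(); y=Ro.from_rotvec(s['tcp_rot']).as_matrix()[:,1]; print('y axis',y)
for yw in np.arange(-3,3.1,.5):
    q=env.ik([.5,-.22,.2],down(yw)); print(round(yw,1),None if q is None else q[[0,5]])
F=['amber_flask','amber_flask_bulb'];M=['mixer','lock_lug','locked_mark','cradle_seat']
def ywnear(yaw,p):
    c=[]
    for k in(yaw,yaw+np.pi,yaw-np.pi):
        q=env.ik(p,down(k))
        if q is not None:c.append((abs(q[5]),k))
    return min(c)[1]
P=[.40,.15,.32]; env.move_ptp(P,down(ywnear(0,P))); best(eyes.camera('wrist'),F,[.449,.15])
print(observe()['clock'])
for i,P in enumerate([[.42,-.17,.32],[.47,-.25,.30]]):
    env.move_ptp(P,down(ywnear(0,P))); w=eyes.camera('wrist'); best(w,M,[.551,-.194]); save(w,f'w{i}.png'); print(observe()['clock'],observe()['q'])
t=eyes.camera('top'); best(t,F,[.449,.15]); best(eyes.camera('scene'),F,[.449,.15]); best(t,M,[.551,-.194])
E
```

```text
y axis [0.3984 0.9172 0.    ]
-3.0 [-0.6188 -2.3311]
-2.5 [-0.6188 -2.8311]
-2.0 [-0.6188  2.952 ]
-1.5 [-0.6188  2.452 ]
-1.0 [-0.6188  1.952 ]
-0.5 [-0.6188  1.452 ]
0.0 [-0.6188  0.952 ]
0.5 [-0.6188  0.452 ]
1.0 [-0.6188 -0.048 ]
1.5 [-0.6188 -0.548 ]
2.0 [-0.6188 -1.048 ]
2.5 [-0.6188 -1.548 ]
3.0 [-0.6188 -2.048 ]
amber_flask 0.66 [0.4497 0.154  0.0102]
amber_flask_bulb 0.76 [0.4478 0.1534 0.0454]
amber_flask_bulb 0.59 [0.4493 0.1562 0.0093]
2.7417
mixer 0.83 [ 0.5494 -0.1937 -0.0024]
lock_lug 0.91 [ 0.5031 -0.2258  0.1066]
locked_mark 0.81 [ 0.4909 -0.1795  0.1035]
cradle_seat 0.72 [ 0.5477 -0.1926  0.1423]
5.0583 [-0.6311  0.0408  1.6324  0.0001  1.4684  0.939 ]
mixer 0.82 [ 0.5506 -0.1939 -0.0038]
mixer 0.19 [ 0.5488 -0.1938  0.1425]
lock_lug 0.78 [ 0.5062 -0.225   0.1059]
lock_lug 0.71 [ 0.4954 -0.1775  0.1024]
locked_mark 0.62 [ 0.4952 -0.1765  0.1051]
cradle_seat 0.95 [ 0.5496 -0.1903  0.1384]
5.7833 [-0.6976  0.1973  1.4985  0.0001  1.4448  0.8723]
amber_flask 0.62 [0.4508 0.1489 0.0055]
amber_flask_bulb 0.78 [0.448  0.1518 0.0439]
amber_flask 0.48 [0.4475 0.1481 0.0089]
mixer 0.96 [ 0.5495 -0.194   0.0016]
mixer 0.49 [ 0.4998 -0.2253  0.1051]
lock_lug 0.85 [ 0.5021 -0.2254  0.1079]
locked_mark 0.64 [ 0.4921 -0.1824  0.1064]
cradle_seat 0.58 [ 0.5493 -0.1984  0.1446]
```

View pics/w1.png

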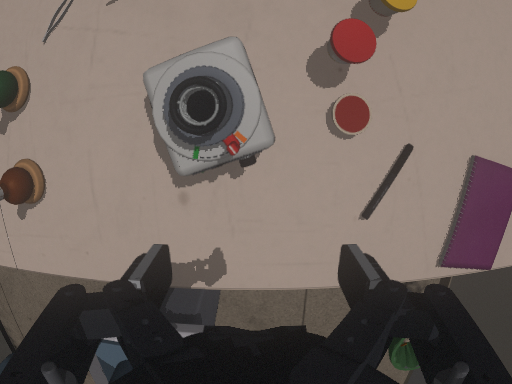

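The wrist view shows the grey mixer with its ring at (202, 105), the red lug at (232, 146) and the green mark at (197, 154). That agrees with the network estimates. Now I pinch the lug and turn the collar.

```bash
cat >> h.py <<'E'
AX=np.array([.5500,-.1940])
def lug(a,z,r=.058): return np.r_[AX+r*np.array([np.cos(a),np.sin(a)]),z], down(a-np.pi)
E
python3 - <<'E'
from h import *
a0=np.radians(213.8)
env.move_gripper(.5,30)
p,o=lug(a0,.20); env.move_ptp(p,o)
p,o=lug(a0,.117); env.move_straight(p,feed=.12)
print(observe()['ft_force'],observe()['ee_pos'])
env.move_gripper(0,30)
s=observe(); print(s['opening'],s['grip_force'],s['ft_force'],s['clock'])
for a in np.radians(np.arange(213.8-7,164.4,-7)):
    p,o=lug(a,.117); env.move_straight(p,feed=.06,ori=o)
    s=observe(); f=s['ft_force']; t=np.array([np.sin(a),-np.cos(a)]); print(np.degrees(a),'tan',f[:2]@t,f,s['opening'],s['clock'])
w=eyes.camera('wrist'); save(w,'w2.png'); best(w,['lock_lug','locked_mark'],AX)
t=eyes.camera('top'); best(t,['lock_lug','locked_mark'],AX)
E
```

```text
[0.2092 0.1426 0.286 ] [ 0.5024 -0.2269  0.118 ]
0.10523846337518862 30.630900411779294 [-0.8121  0.2234  4.9038] 8.5667
206.8 tan 3.542675237300087 [-3.1896  2.3578  7.6101] 0.10519497928448397 8.8417
199.8 tan 2.647498262180166 [-3.2895  1.6296  8.3644] 0.11106713018410629 9.1167
192.8 tan 2.5457044684435206 [-5.1075  1.4502  8.7785] 0.10782053828388881 9.3917
185.8 tan 1.8997633448976043 [-4.4165  1.4609 10.6374] 0.10875809396588494 9.6667
178.8 tan 1.493038789816514 [-5.5855  1.6104 10.6059] 0.10917776484523217 9.9417
171.80000000000004 tan 1.5424725820964338 [-6.993   2.5661 10.4431] 0.10898993315964473 10.2167
164.8 tan 1.8174691791354027 [-6.2267  3.5751 12.2272] 0.10664789551902787 10.4917
lock_lug 0.7 [ 0.4948 -0.1773  0.1094]
locked_mark 0.87 [ 0.4947 -0.1789  0.1042]
locked_mark 0.95 [ 0.4917 -0.1814  0.1063]
```

```bash
python3 - <<'E'
from h import *
for d in np.arange(164.0,159,-.8):
    a=np.radians(d); p,o=lug(a,.117); env.move_straight(p,feed=.03,ori=o); env.sleep(.1)
    s=observe(); f=s['ft_force']; t=np.array([np.sin(a),-np.cos(a)]); ft=f[:2]@t
    e=s['ee_pos'][:2]-AX; print(d,'tan',ft,f,np.degrees(np.arctan2(e[1],e[0]))%360,np.hypot(*e),s['clock'])
    if abs(ft)>7: break
w=eyes.camera('wrist'); save(w,'w3.png'); best(w,['lock_lug','locked_mark'],AX)
E
```

```text
164.0 tan -0.23337358066303837 [-6.1845  1.5306 11.1585] 163.83509566214025 0.05930510300503424 11.1417
163.2 tan -2.6299383186940517 [-7.8003 -0.3921 11.1261] 163.7321057796532 0.05930857500780629 11.4917
162.39999999999998 tan -5.954391667807777 [-8.3699 -3.5917 10.8906] 163.64358251108527 0.059287397615204004 11.8417
161.59999999999997 tan -8.760506260810786 [-9.9589 -5.9196  9.4433] 163.56876376373168 0.05924382500246609 12.1917
lock_lug 0.94 [ 0.4933 -0.1753  0.1054]
locked_mark 0.83 [ 0.494  -0.18    0.1049]
```

The collar met its hard stop at about 163.7°, roughly 2° past the green mark, so it is locked. I release the lug and fetch the flask.

```bash
python3 - <<'E'
from h import *
a=np.radians(163.4); p,o=lug(a,.117); env.move_straight(p,feed=.03,ori=o)
env.move_gripper(.5); p[2]=.22; env.move_straight(p,feed=.2)
F=np.array([.449,.1513])
env.move_gripper(1.0)
env.move_ptp([F[0],F[1],.24],down(0)); 
w=eyes.camera('wrist'); best(w,['amber_flask','amber_flask_bulb'],F); save(w,'w4.png')
t=eyes.camera('top'); best(t,['lock_lug','locked_mark'],AX); save(t,'t4.png')
env.move_straight([F[0],F[1],.101],feed=.15); print(observe()['ft_force'])
env.move_gripper(0,70); s=observe(); print(s['opening'],s['grip_force'],s['ft_force'],s['clock'])
E
```

```text
amber_flask 0.61 [0.4488 0.1582 0.0122]
amber_flask_bulb 0.66 [0.4483 0.1552 0.0106]
lock_lug 0.51 [ 0.4917 -0.177   0.1061]
locked_mark 0.94 [ 0.492  -0.1786  0.1059]
[ 0.1436 -0.8179 -0.34  ]
0.266069886321629 68.21923613548279 [-0.7498  1.9435  4.3612] 17.4083
```

```bash
python3 - <<'E'
from h import *
s=observe(); p=s['ee_pos'].copy(); print(p)
p[2]=.30; env.move_straight(p,feed=.15); env.sleep(.2)
s=observe(); print(s['opening'],s['grip_force'],s['ft_force'],s['clock'])
for n in('scene','top','wrist'):
    w=eyes.camera(n); best(w,['amber_flask','amber_flask_bulb'],p[:2]); save(w,f'l_{n}.png')
# above mixer
env.move_ptp([AX[0],AX[1],.30],down(0)); env.sleep(.2); print(observe()['ee_pos'],observe()['clock'])
ps={}
for n in('scene','top','wrist'):
    w=ps[n]=eyes.camera(n); print(n); best(w,['amber_flask','amber_flask_bulb','cradle_seat','mixer','lock_lug'],AX); save(w,f'm_{n}.png')
c=lambda n,x,y,w,h:cv2.resize(cv2.cvtColor(ps[n]['image'],4)[y:y+h,x:x+w],(400,400),interpolation=2)
u=proj(ps['scene'],[*AX,.17]).astype(int);v=proj(ps['top'],[*AX,.17]).astype(int)
cv2.imwrite('pics/m.png',np.hstack([c('scene',u[0]-50,u[1]-50,100,100),c('top',v[0]-50,v[1]-50,100,100)]))
E
```

```text
[0.4492 0.1516 0.1014]
0.26200586045280133 68.437260389328 [-0.1529  0.6907 -1.1975] 19.0833
amber_flask 0.59 [0.4475 0.1488 0.2075]
amber_flask_bulb 0.71 [0.4502 0.1509 0.2394]
amber_flask 0.56 [0.4499 0.1495 0.2072]
amber_flask 0.65 [0.4506 0.1547 0.2098]
amber_flask 0.17 [0.4491 0.1493 0.0026]
amber_flask_bulb 0.71 [0.4524 0.1511 0.2424]
[ 0.5502 -0.1926  0.3004] 21.0833
scene
amber_flask 0.87 [ 0.5478 -0.1948  0.2084]
amber_flask 0.71 [ 0.5506 -0.1924 -0.    ]
amber_flask_bulb 0.71 [ 0.5516 -0.1937  0.2397]
cradle_seat 0.65 [ 0.5528 -0.1904  0.1432]
mixer 0.82 [ 0.5505 -0.193  -0.0001]
lock_lug 0.85 [ 0.4945 -0.1786  0.1092]
top
amber_flask 0.59 [ 0.5519 -0.1967  0.2028]
amber_flask_bulb 0.59 [ 0.5491 -0.1941  0.241 ]
amber_flask_bulb 0.28 [ 0.4919 -0.1833  0.1061]
cradle_seat 0.52 [ 0.5517 -0.1947  0.1426]
mixer 0.75 [ 0.5518 -0.1933  0.0018]
lock_lug 0.47 [ 0.4926 -0.1723  0.1065]
wrist
amber_flask 0.79 [ 0.5496 -0.192   0.2086]
amber_flask_bulb 0.71 [ 0.5526 -0.1932  0.242 ]
mixer 0.98 [ 0.5492 -0.1923 -0.004 ]
```

View pics/m.png

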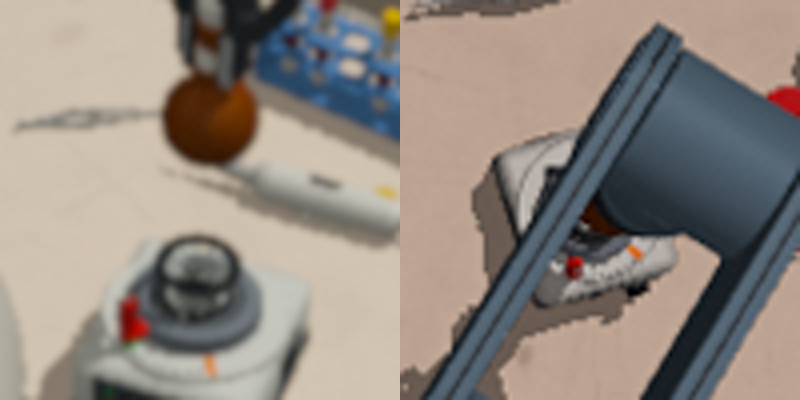

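View pics/m_wrist.png

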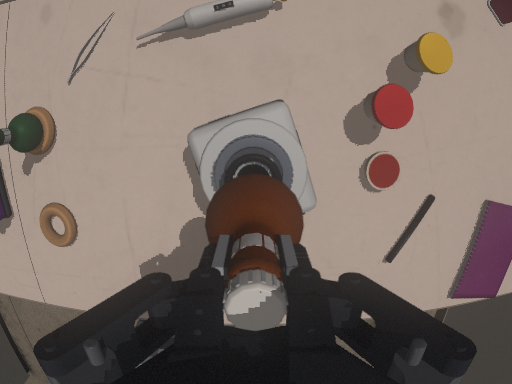

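The lug stands on the green mark and the flask hangs upright over the ring, at (253, 222) in the wrist view. I lower it with force monitoring.

```bash
python3 - <<'E'
from h import *
x,y=.5502,-.1950
env.move_straight([x,y,.213],feed=.12); env.sleep(.3); f0=observe()['ft_force']; print(observe()['ee_pos'],f0)
z=.213
while z>.180:
    z-=.0015; env.move_straight([x,y,z],feed=.02); env.sleep(.08)
    s=observe(); d=s['ft_force']-f0; print(round(z,4),s['ee_pos'],d,s['clock'])
    if d[2]>15 or np.hypot(d[0],d[1])>12 or s['clock']>40: break
E
```

```text
[ 0.5505 -0.1951  0.2136] [ 0.1147 -0.446  -2.0576]
0.2115 [ 0.5502 -0.195   0.2114] [-0.18    0.1573  0.6175] 23.4917
0.21 [ 0.5502 -0.195   0.2099] [0.0933 0.4965 0.1294] 23.825
0.2085 [ 0.5502 -0.195   0.2085] [0.8699 1.5685 0.6765] 24.1583
0.207 [ 0.5502 -0.195   0.207 ] [ 0.4298  0.3645 -0.382 ] 24.4917
0.2055 [ 0.5502 -0.195   0.2054] [0.857  0.0776 0.8614] 24.825
0.204 [ 0.5503 -0.195   0.2045] [-1.4846  1.4505  4.7839] 25.1583
0.2025 [ 0.5503 -0.195   0.2027] [-1.4747  1.963   5.9357] 25.4917
0.201 [ 0.5503 -0.195   0.2011] [-1.8059  2.2065  6.3272] 25.825
0.1995 [ 0.5503 -0.195   0.1997] [-1.7703  1.1581  7.4161] 26.1583
0.198 [ 0.5503 -0.195   0.1983] [-2.7089  0.8186  7.6534] 26.4917
0.1965 [ 0.5503 -0.195   0.1969] [-2.1354  2.1348  8.7205] 26.825
0.195 [ 0.5503 -0.195   0.1956] [-1.9728  2.1501  9.617 ] 27.1583
0.1935 [ 0.5503 -0.195   0.1942] [-2.3288  3.1298 10.4058] 27.4917
0.192 [ 0.5503 -0.195   0.1928] [-3.0633  2.0804 10.7072] 27.825
0.1905 [ 0.5504 -0.195   0.1914] [-2.1526  2.3892 11.5024] 28.1583
0.189 [ 0.5504 -0.195   0.1909] [-3.7526  3.6895 15.8688] 28.4917
```

Contact began at TCP z = 0.2045, the force then rose along the spring line, and the cradle met its stop at about 0.191, so it is 13.6 mm down. One last check before handing in.

```bash
python3 - <<'E'
from h import *
env.sleep(.7); s=observe(); print(s['ee_pos'],s['ft_force'],s['grip_force'],s['clock'])
w=eyes.camera('scene'); best(w,['amber_flask','amber_flask_bulb','cradle_seat','lock_lug','green_flask'],AX)
u=proj(w,[*AX,.15]).astype(int); cv2.imwrite('pics/end.png',cv2.resize(cv2.cvtColor(w['image'],4)[u[1]-50:u[1]+50,u[0]-60:u[0]+60],(600,500)))
E
```

```text
[ 0.5504 -0.195   0.1909] [-3.7241  3.2014 13.981 ] 70.27331471443176 29.1917
amber_flask 0.95 [ 0.5506 -0.1961  0.0995]
amber_flask_bulb 0.65 [ 0.5507 -0.1972  0.131 ]
cradle_seat 0.49 [ 0.5503 -0.1915  0.1294]
green_flask 0.46 [ 0.5489 -0.197   0.1318]
```

View pics/end.png

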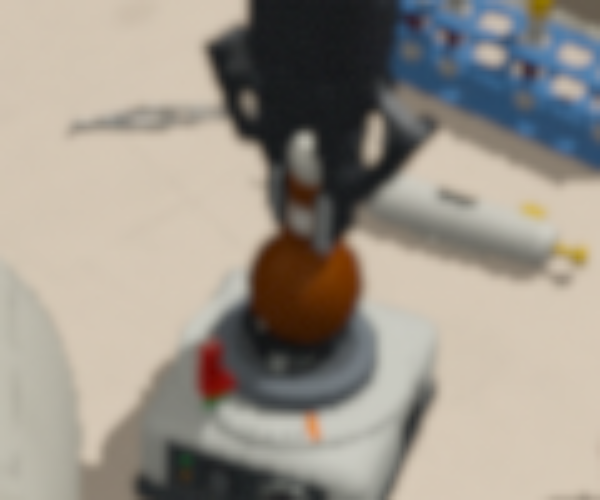

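The flask sits upright in the ring at (305, 290), pressed down, and the red lug stands at the green mark at (210, 375). I hand the job in.

```bash
python3 -c "
from h import *
print(close_job())"
```

```text
the job is handed in; nothing more can be done
None
```

The job is handed in, verdict not shown: the collar is locked at its green mark, and the amber flask is held upright in the sprung ring, pressed about 13.6 mm down to its stop at about 16 N.

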